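# Close the embossing die

### The job

Close the embossing die over its sheet blank: take the upper die plate by its grip rib from the sloping rest, hold it level and lower it gently, without letting it drop, onto the two guide pins, large hole on the thick pin, until it lies fully home on the die block. Then swing the latch by its knob fully closed, so that its nose is over the plate, and let go. Leave the other things on the table where they are.

Things in the scene. Friction and masses are not known exactly. Their poses are not given: they have to be found in the camera images.
- die: lower half of an embossing die set, bolted down: dark steel bolster 220 mm long (y) and 20 mm thick, x from -110 to +80 mm, and on it a bright die block 100 x 170 mm, top face 35 mm above the table, with a round sheet blank on it. Origin: table level, under the block's middle; y runs from the thin to the thick guide pin; -x, where the latch stands, is the side towards the robot. Yaw within 0.3 rad.
- pin_small (a point): foot of the thin guide pin, on its axis, level with the top face of the die block (35 mm above the table). Pin 10 mm in diameter, its tip 30 mm above this point, the last 8 mm tapering to 3 mm diameter. In the die frame at x 0, y -70, z 35 mm.
- pin_large (a point): foot of the thick guide pin, likewise: 14 mm in diameter, tip 30 mm above this point, the last 8 mm tapering to 7 mm diameter. In the die frame at x 0, y +70, z 35 mm.
- plate: upper die plate, loose, aluminium, 110 (x) x 180 (y) x 12 mm, 0.5 to 0.85 kg, with two holes and on its middle an upright dark grip rib 14 mm thick (x), 70 mm long (y), 40 mm high. Origin: underside centre; z towards the rib, y from small to large hole. It starts tilted 30 degrees on the sloping rest, top face up and towards the robot, lower long edge at a 10 mm high lip.
- hole_small (a point): centre of the small hole (13 mm in diameter) on the plate's underside; in the plate frame x 0, y -70, z 0. It belongs on the thin pin.
- hole_large (a point): centre of the large hole (17 mm in diameter) on the plate's underside; in the plate frame x 0, y +70, z 0. It belongs on the thick pin. With the plate fully home both hole points coincide with the feet of their pins.
- grip (a point): middle of the grip rib, where the plate is best held: in the plate frame x 0, y 0, z 40 mm (28 mm above its top face, 12 mm below the rib's top).
- rest: fixed wooden rest: foot 150 x 200 x 12 mm and a sloping board 130 x 200 x 10 mm that rises 30 degrees away from the robot, top edge about 97 mm above the table. Origin: table level, under the middle of the foot; x points horizontally up the slope, yaw within 0.3 rad. The plate's underside centre starts 64 mm above the table, over the middle of the rest.
- latch (a joint): angle of the hold-down latch about its upright pivot, rad: 0 = closed, at its stop, nose over the middle of the plate's edge (nose along the die's +x, tail with knob along -x). It opens counter-clockwise seen from above, to 2.1 at most; it starts open at 1.4 to 1.9. It turns stiffly (about 0.04 N m) and stays where it is left.
- latch_pivot (a point): axis of the latch, at mid height of its bar (54 mm above the table); in the die frame x -82, y 0. The bar is 18 mm wide and 8 mm thick, its underside 50 mm above the table, 3 mm above the top face of a plate that is fully home; the nose reaches 60 mm from the axis.
- latch_knob (a point): upper end of the upright round knob on the latch's tail, on the knob's axis: 14 mm in diameter, standing 38 mm above the bar, top 96 mm above the table, 55 mm from the pivot axis. At latch angle q it lies, in the die frame, at pivot + 55 mm x (-cos q, -sin q).
- punch: bystander, loose: steel chasing punch, a round rod 120 mm long and 12 mm thick lying between the rest and the die; origin at the centre of its underside. Leave it alone.
- rivet_tin: bystander, loose: closed tin, 42 mm across and 55 mm tall, between the rest and the die, nearer the robot; origin at the centre of its underside. Leave it alone.
- bench_block: bystander, loose: plain steel block 50 x 70 x 25 mm lying just beyond the die; origin at the centre of its underside. Leave it alone.
- hammer: bystander, loose: hammer 260 mm long with wooden handle, lying at the right side of the table; origin at the centre of its underside. Leave it alone.
- bowl: bystander, loose: brass bowl 90 mm across and 40 mm tall, in the middle beyond the punch; origin at the centre of its underside. Leave it alone.
- cup: bystander, loose: copper cup 68 mm across, 75 mm tall, at the right side; origin at the centre of its underside. Leave it alone.
- small_tray: bystander, loose: round aluminium tray 170 mm across, at the left side; origin at the centre of its underside. Leave it alone.
Things that resemble listed ones, but are neither listed nor needed, are in the scene too. Several things have the shape of the plate; the one meant has the colours described above.

How it is judged:
By the outcome, as a careful person would: the job done as asked, in the order asked, and still so for the second after the job is handed in, with the robot touching nothing.
It also fails if it takes over 54 s, if anything falls off the work surface, if the arm or the gripper's body presses on something with over 40 N, if the wrist force passes 120 N, or if a joint passes its speed limit or range.

### The arm

A 6-joint arm with a two-finger parallel gripper is mounted at the origin on the work surface. World frame = base frame: x ahead of the robot, y to its left, z up, the work surface at z = 0. Lengths are in m, angles in rad, forces in N, time in s.
With the tool pointing down it reaches from about 0.35 to 0.775 m from the base axis. Payload 5.5 kg.
Tool frame: the origin (TCP) lies midway between the tips of the shut fingers; the grasp point (between the pads) lies 19 mm behind it; z points along the fingers, y is the line along which they close (so a half turn about z gives the same grasp; the last joint's range is limited). The gripper opens to 85 mm and grips with 20 to 120 N. Pads are 22 mm wide; open, the fingers measure 114 mm over their backs; the gripper's body (76 mm by 85 mm) begins 54 mm behind the grasp point. The pads swing forward as they close: fully open they stand 13 mm farther back than shut.
Start: joints at [1.15, 0.313, 0.046, 1.304, 0, 1.431], TCP at [0.159, 0.553, 0.231] pointing down, gripper open.
Joint ranges: [-2.76, 2.76], [-0.86, 1.69], [-1.03, 1.26], [-2.2, 2.34], [-1.47, 1.5], [-3.14, 3.14]. Speed limits (rad/s): [2.57, 2.57, 3.14, 3.14, 3.14, 3.14].

### API

Orientations are given as a unit quaternion [w, x, y, z].
In Python, from workcell import telemetry, imaging, env gives the robot as it stands. The module is installed in compiled form; this text tells all that it offers.
- The arm moves only by the tool step_arm, never from a script. Its argument "moves" is a list of rows, each a list of 3 entries, a list of its own where there are three numbers: the shift along the tool's x, y, z in mm, then the turn, a rotation vector about the tool's x, y, z in rad, then the finger opening in mm, from 0 to 85.4. A call has 1 to 8 rows; each row is the pose to reach, as a shift and turn from the pose commanded when the call began, along the tool's axes at that moment; what a row does not reach only later rows make up. A row lasts 1/12 s, in which the tool goes at most 41.7 mm and 7.16 degrees, less where a joint would pass 70% of its speed; a pose out of reach is approached as far as the arm can. A call with a gripper value outside its range is refused whole. The fingers move at their own pace and stop on an object; "grip_force" is the grip in N (left out, the last holds). Time passes only in rows, so rows that repeat a pose let the fingers close. It gives the time, the measured TCP pose, the force, the opening and the grip force at its end, in the units of the state.
- telemetry.get_state(): the state, without advancing time (a new reading comes with each control period).
- imaging.read_camera(name): name is "scene" or "side" or "wrist"; returns the picture (420x560x3 uint8, red, green, blue); there is no depth.
- imaging.camera_params(name): a dict with "camera_matrix" (3x3 intrinsics, pixels), "pose" (4x4, takes a point from camera to world coordinates). Camera axes: x right, y up, looking along -z (the intrinsics and any distortion apply to the point x, -y, -z); pixel columns grow to the right and rows downward; lengths in m; the calibration is good to about 2 mm. A picture is of the moment at which its call begins: read the wrist's pose just before it. camera_params takes no time and is no camera call; for the wrist camera it gives the pose at the moment of the call.
- env.hand_in(): hands the job in; it is judged then, once.
The state is a dict: "clock": time; "joint_pos": joint angles; "qvel": joint speeds; "tau": joint torques, N m; "tcp_pos": TCP position; "orientation": TCP orientation; "wrist_force": force on the tool from outside, world axes, zero at the start; "ft_torque": the same for the moment, N m; "finger_gap": finger opening in m; "grip_force": force on a finger pad.
Only numpy, scipy, OpenCV 4.12 (cv2) and the standard library are available. Lean on these libraries where they do the work, as an engineer would, in place of code of your own. Each camera call takes 0.05 s, during which the arm holds its last target. There are 200 camera calls.

## Working session

There is one attempt and no reset: what is moved stays moved. The work goes in short steps, Python scripts to look and compute and a tool call to move; the robot and the scene stay as the last step left them, time stands still between calls to the robot, and variables do not carry over. Pictures are saved under pics/ and viewed, at most 12 in all, crops included, and the job is handed in when it is done.

Besides the shell and the picture viewer there is one more tool, called as name([rows], argument=value, ...), one row to a line, values as JSON. step_arm: Moves the arm, as the interface text tells. Its arguments: {"type":"object","properties":{"moves":{"type":"array"},"grip_force":{"type":"number"}},"required":["moves"]}

```bash
mkdir -p pics; cat > h.py <<'E'
import numpy as np, cv2
from scipy.spatial.transform import Rotation as R
from workcell import telemetry, imaging, env
def shot(name,fn):
    p=imaging.camera_params(name); im=imaging.read_camera(name)
    np.savez('pics/'+fn+'.npz',im=im,K=p['camera_matrix'],T=p['pose'])
    cv2.imwrite('pics/'+fn+'.png',im[:,:,::-1]); return im
def load(fn):
    d=np.load('pics/'+fn+'.npz'); return d['im'],np.array(d['K']),np.array(d['T'])
def ray(K,T,u,v):
    d=np.linalg.inv(K)@np.array([u,v,1.]); d=T[:3,:3]@np.array([d[0],-d[1],-d[2]])
    return T[:3,3],d/np.linalg.norm(d)
def onz(fn,uv,z):
    _,K,T=load(fn); o,d=ray(K,T,*uv); return o+d*(z-o[2])/d[2]
def proj(fn,P):
    _,K,T=load(fn); q=T[:3,:3].T@(np.asarray(P)-T[:3,3]); q=K@np.array([q[0],-q[1],-q[2]]); return q[:2]/q[2]
def tri(obs):
    A=np.zeros((3,3));b=np.zeros(3);L=[]
    for fn,uv in obs:
        _,K,T=load(fn);o,d=ray(K,T,*uv);M=np.eye(3)-np.outer(d,d);A+=M;b+=M@o;L.append((o,M))
    P=np.linalg.solve(A,b); return P,[np.linalg.norm(M@(P-o))*1000 for o,M in L]
def tcp():
    s=telemetry.get_state(); q=s['orientation']; return np.array(s['tcp_pos']),R.from_quat([q[1],q[2],q[3],q[0]])
def rel(P,Rt):
    "shift mm and rotvec in the tool frame to reach TCP P with Rotation Rt"
    p,r=tcp(); return np.round(r.inv().apply(np.asarray(P)-p)*1000,1),np.round((r.inv()*Rt).as_rotvec(),4)
E
python3 - <<'E'
from h import *
np.set_printoptions(precision=3,suppress=True)
for n in ('scene','side'):
    shot(n,n+'0'); print(n,load(n+'0')[1],load(n+'0')[2],imaging.camera_params(n).keys())
s=telemetry.get_state();print(s)
E
```

```text
scene [[466.367   0.    284.933]
 [  0.    466.367 202.151]
 [  0.      0.      1.   ]] [[ 0.628 -0.579  0.52   1.177]
 [ 0.778  0.45  -0.438 -0.548]
 [ 0.019  0.679  0.733  1.036]
 [ 0.     0.     0.     1.   ]] dict_keys(['camera_matrix', 'pose'])
side [[407.88    0.    279.239]
 [  0.    407.88  212.908]
 [  0.      0.      1.   ]] [[ 0.917  0.258 -0.304  0.185]
 [-0.399  0.572 -0.717 -0.8  ]
 [-0.011  0.778  0.628  0.816]
 [ 0.     0.     0.     1.   ]] dict_keys(['camera_matrix', 'pose'])
{'clock': 0.1, 'joint_pos': array([1.15 , 0.314, 0.045, 1.304, 0.   , 1.431]), 'qvel': array([-0.   , -0.   ,  0.003,  0.   ,  0.   ,  0.001]), 'tau': array([  0.004, -48.173,  29.924,   0.013,  -0.   ,   0.   ]), 'tcp_pos': array([0.159, 0.552, 0.23 ]), 'orientation': array([-0.   ,  0.14 ,  0.99 , -0.001]), 'wrist_force': array([ 0.24 , -0.041, -0.443]), 'ft_torque': array([ 0.007,  0.005, -0.014]), 'grip_force': 0.0, 'finger_gap': 0.08501850731016342}
```

View pics/scene0.png

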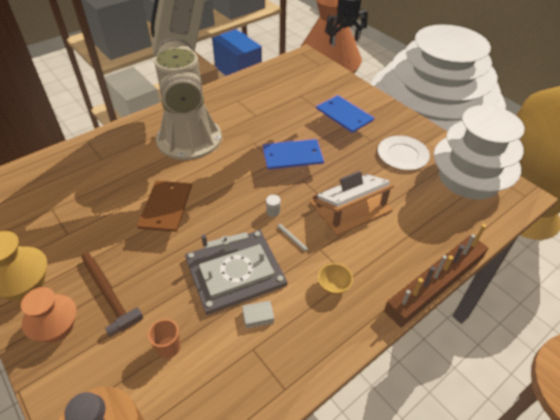

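View pics/side0.png

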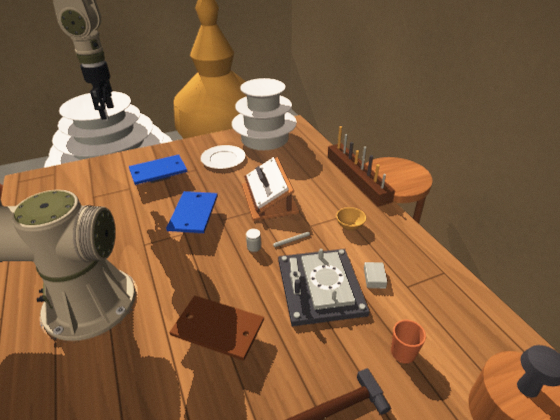

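The plate-shaped things in the scene view are blue at (293,153), blue at (345,113), brown at (165,205), and a bright one with a dark rib on the sloping rest at (353,190). Only the last is aluminium with a dark grip rib on the rest, so it fits the description. The die is at (237,270) in scene and (322,285) in side. I'll confirm in one enlarged montage.

```bash
python3 - <<'E'
from h import *
a=load('scene0')[0];b=load('side0')[0]
f=lambda im,x,y,w,h:cv2.resize(im[y:y+h,x:x+w],(400,300),interpolation=cv2.INTER_CUBIC)
m=np.vstack([np.hstack([f(a,300,155,100,75),f(a,180,222,120,90)]),np.hstack([f(b,220,145,100,75),f(b,265,235,120,90)])])
cv2.imwrite('pics/crop1.png',m[:,:,::-1])
E
```

```text
(no output)
```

View pics/crop1.png

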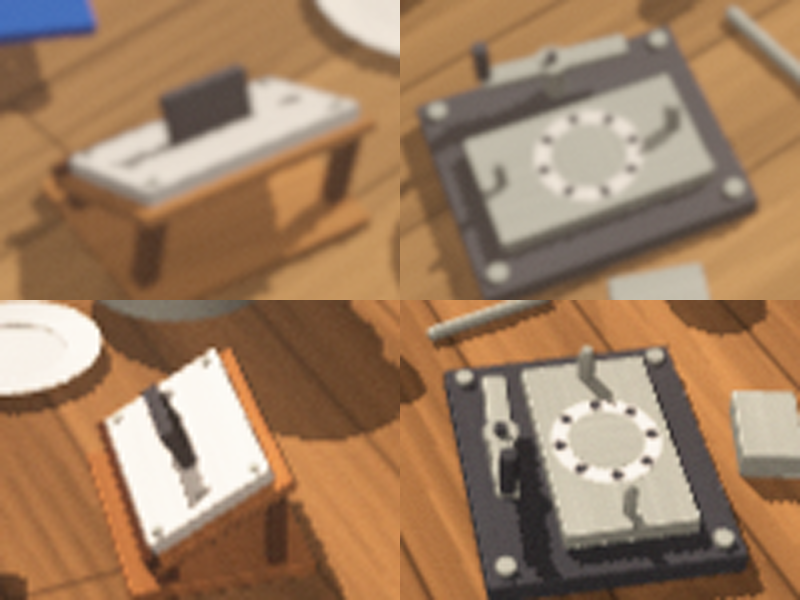

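The crop confirms it: a bright plate with a dark rib lies on the wooden rest. On the die, the thick pin is on the far/left side (scene 262,254; side 321,249) and the thin pin is at scene (210,273), side (335,292). Next I triangulate coarsely.

```bash
python3 - <<'E'
from h import *
np.set_printoptions(precision=4,suppress=True)
def S(c):return ('scene0',c)
def D(c):return ('side0',c)
for n,a,b in [('thick tip',(261.6,254.4),(321.1,249.4)),('thin tip',(210,273),(334.6,292)),
  ('rib end near',(340.5,179.3),(267,186)),('rib end far',(360.8,172),(256.3,167.5)),
  ('knob',(204,237),(297.5,285-8+1))]:
    P,e=tri([S(a),D(b)]);print(n,P,e)
A=onz('scene0',(341,179),.1);B=onz('side0',(262,177),.11);print(A,B)
shot('wrist','w0')
T=load('w0')[2]; p,r=tcp(); print('cam in tool',r.inv().apply(T[:3,3]-p),r.inv().as_matrix()@T[:3,:3],load('w0')[1])
E
```

```text
thick tip [ 0.5906 -0.1275  0.0613] [np.float64(1.9728719557794483), np.float64(1.972871955779477)]
thin tip [ 0.5544 -0.2626  0.0554] [np.float64(0.47988894696258994), np.float64(0.479888946962558)]
rib end near [0.5517 0.1767 0.0987] [np.float64(14.00988564310872), np.float64(14.009885643108658)]
rib end far [0.5568 0.26   0.1019] [np.float64(0.6554551998139178), np.float64(0.6554551998139532)]
knob [ 0.4761 -0.2239  0.0971] [np.float64(3.759246056491768), np.float64(3.7592460564919277)]
[0.5418 0.1946 0.1   ] [0.5491 0.1908 0.11  ]
cam in tool [ 0.0838 -0.0003 -0.1421] [[-0.0009  0.9465  0.3228]
 [ 1.      0.0008  0.0004]
 [ 0.0001  0.3228 -0.9465]] [[296.4466   0.     283.3725]
 [  0.     296.4466 207.6868]
 [  0.       0.       1.    ]]
```

```bash
cat >> h.py <<'E'
def frame(yaw,tilt=0.):
    "tool orientation: x along the plate's/die's y, z along minus the plate normal; tilt = slope of the plate"
    return R.from_euler('z',yaw)*R.from_euler('y',-tilt)*R.from_matrix(np.array([[0,1,0],[1,0,0],[0,0,-1.]]).T)
E
python3 - <<'E'
from h import *
for uv in [(340.5,179.3),(360.8,172)]: print(onz('scene0',uv,.109))
F=frame(-.2,np.pi/6); print(F.as_matrix().round(3))
g=np.array([.553,.222,.10]); print(rel(g-.12*F.as_matrix()[:,2],F))
E
```

```text
[0.54787298 0.18547511 0.109     ]
[0.56201915 0.25299312 0.109     ]
[[ 0.199  0.849  0.49 ]
 [ 0.98  -0.172 -0.099]
 [ 0.     0.5   -0.866]]
(array([-410.1, -212.9,   26.9]), array([-0.4234, -0.3886,  1.4534]))
```

step_arm([
  [[-410,-213,27],[-0.423,-0.389,1.453],85],
  [[-410,-213,27],[-0.423,-0.389,1.453],85],
  [[-410,-213,27],[-0.423,-0.389,1.453],85],
  [[-410,-213,27],[-0.423,-0.389,1.453],85],
  [[-410,-213,27],[-0.423,-0.389,1.453],85],
  [[-410,-213,27],[-0.423,-0.389,1.453],85],
  [[-410,-213,27],[-0.423,-0.389,1.453],85],
  [[-410,-213,27],[-0.423,-0.389,1.453],85],
])

```text
clock: 0.82
tcp_pos: [0.4014, 0.3214, 0.2118]
orientation: [0.137, 0.566, 0.805, 0.112]
wrist_force: [0.4, 0.0, 0.7]
finger_gap: 0.0849
grip_force: 0.0
```

```bash
python3 - <<'E'
from h import *
F=frame(-.2,np.pi/6)
g=np.array([.553,.222,.10]); print(rel(g-.12*F.as_matrix()[:,2],F),telemetry.get_state()['joint_pos'])
E
```

```text
(array([-111.5,   50. ,   37.5]), array([-0.15  , -0.1392,  0.5173])) [ 0.62660895 -0.02332472 -0.4643015   0.82287414 -0.18438271  1.82473855]
```

step_arm([
  [[-111,50,37],[-0.15,-0.139,0.517],85],
  [[-111,50,37],[-0.15,-0.139,0.517],85],
  [[-111,50,37],[-0.15,-0.139,0.517],85],
  [[-111,50,37],[-0.15,-0.139,0.517],85],
  [[-111,50,37],[-0.15,-0.139,0.517],85],
  [[-111,50,37],[-0.15,-0.139,0.517],85],
])

```text
clock: 1.32
tcp_pos: [0.493, 0.2358, 0.2031]
orientation: [0.2, 0.747, 0.613, 0.162]
wrist_force: [0.1, 0.4, 0.7]
finger_gap: 0.0848
grip_force: 0.0
```

```bash
python3 - <<'E'
from h import *
im=shot('wrist','w1'); print(tcp()[0])
E
```

```text
[0.49302342 0.23643095 0.20352078]
```

View pics/w1.png

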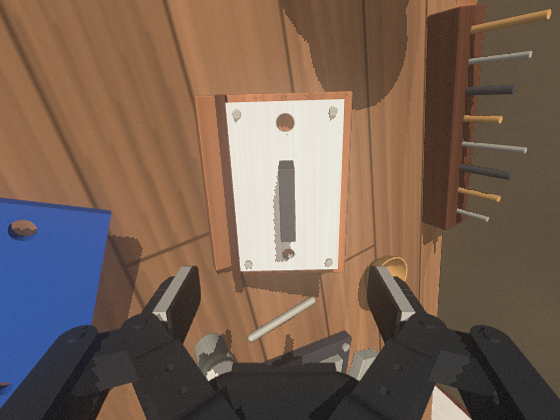

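The wrist view shows the plate with the large hole at (285,122), on the +y side, and the small hole at (289,253). The rib lies at about (287,200), between the open fingers. Both hole centres lie at z 0.0744 on the tilted top face, so I can cast rays to that height.

```bash
python3 - <<'E'
from h import *
im=load('w1')[0]; hsv=cv2.cvtColor(im,cv2.COLOR_RGB2HSV)
def blob(x0,y0,x1,y1):
    m=((hsv[y0:y1,x0:x1,1]>60)).astype(np.uint8)
    n,l,s,c=cv2.connectedComponentsWithStats(m); 
    for k in range(1,n):
        if s[k,4]>20: print(s[k],c[k]+[x0,y0])
blob(268,106,305,140);blob(280,243,300,266)
g=cv2.resize(im[80:280,190:360],None,fx=3,fy=3,interpolation=cv2.INTER_CUBIC)
# rib: dark, unsaturated
m=cv2.inRange(hsv,(0,0,0),(180,90,110))[150:250,270:300];print(cv2.minAreaRect(np.argwhere(m)[:,::-1].astype(np.float32)+[270,150]))
E
```

```text
[  9   8  17  18 239] [284.77405858 122.17991632]
[ 4  6  9  6 41] [287.90243902 251.12195122]Traceback (most recent call last):
  File "<stdin>", line 11, in <module>
cv2.error: OpenCV(4.12.0) /io/opencv/modules/imgproc/src/convhull.cpp:143: error: (-215:Assertion failed) total >= 0 && (depth == CV_32F || depth == CV_32S) in function 'convexHull'
```

```bash
python3 - <<'E'
from h import *
np.set_printoptions(precision=4,suppress=True)
L=onz('w1',(285,122.5),.0744);S=onz('w1',(289,254),.0744);d=L-S
yaw=np.arctan2(-d[0],d[1]);print(L,S,'dist',np.linalg.norm(d),'yaw',yaw)
F=frame(yaw,np.pi/6);n=-F.as_matrix()[:,2]
c=(L+S)/2; g=c+.028*n; print('centre',c,'grip',g)
# corner check
for uv in [(226,101),(346,98),(343,270),(240,271)]:
    _,K,T=load('w1');o,dd=ray(K,T,*uv);t=((c-o)@n)/(dd@n);print(F.inv().apply(o+dd*t-c)*1000)
print('rib top centre px',proj('w1',c+.04*n),[proj('w1',c+.04*n+s*.035*F.as_matrix()[:,0]) for s in(1,-1)])
tc=g-.019*n; print(rel(tc+.06*n,F),rel(tc,F),telemetry.get_state()['joint_pos'])
E
```

```text
[0.5795 0.2883 0.0744] [0.5575 0.1496 0.0744] dist 0.1404487323188615 yaw -0.15744119059854278
centre [0.5685 0.2189 0.0744] grip [0.5546 0.2211 0.0986]
[ 91.1464 -53.8362  -0.    ]
[90.0459 56.6942 -0.    ]
[-92.5547  60.4656   0.    ]
[-90.2753 -56.1215   0.    ]
rib top centre px [287.5021 206.7943] [array([286.3349, 168.5186]), array([288.5684, 241.7609])]
(array([-3.7,  2.7, 81.5]), array([-0.0034,  0.02  , -0.0292])) (array([ -2.5,   2.9, 141.5]), array([-0.0034,  0.02  , -0.0292])) [ 0.4698 -0.0182 -0.5494  0.6168 -0.3127  2.1649]
```

step_arm([
  [[-3,3,40],[-0.003,0.02,-0.029],45],
  [[-3,3,80],[-0.003,0.02,-0.029],45],
  [[-3,3,100],[-0.003,0.02,-0.029],45],
  [[-3,3,120],[-0.003,0.02,-0.029],45],
  [[-3,3,130],[-0.003,0.02,-0.029],45],
  [[-3,3,138],[-0.003,0.02,-0.029],45],
  [[-3,3,140],[-0.003,0.02,-0.029],45],
  [[-3,3,140],[-0.003,0.02,-0.029],45],
])

```text
clock: 2.03
tcp_pos: [0.5641, 0.22, 0.0846]
orientation: [0.197, 0.735, 0.627, 0.169]
wrist_force: [0.4, -0.3, -0.6]
finger_gap: 0.0447
grip_force: 0.0
```

```bash
python3 - <<'E'
from h import *
im=shot('wrist','w2'); F=frame(-.157,np.pi/6);n=-F.as_matrix()[:,2]
print(rel(np.array([0.5546,0.2211,0.0986])-.019*n,F),telemetry.get_state()['wrist_force'])
E
```

```text
(array([-0.6, -1.6,  2.6]), array([ 0.0019, -0.001 , -0.0017])) [ 0.52481649 -0.35539488 -0.87546979]
```

View pics/w2.png

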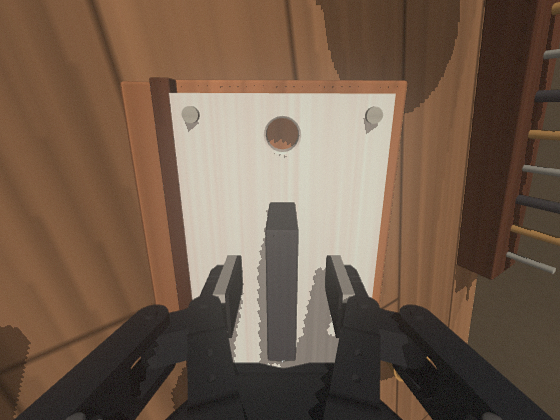

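The rib at column 282 stands between the pads, whose centre is near 284, and the large hole shows at (282,134). I close now.

step_arm([
  [[0,-1,2],[0,0,0],25],
  [[0,-1,2],[0,0,0],14],
  [[0,-1,2],[0,0,0],8],
  [[0,-1,2],[0,0,0],5],
  [[0,-1,2],[0,0,0],5],
  [[0,-1,2],[0,0,0],5],
  [[0,-1,2],[0,0,0],5],
  [[0,-1,2],[0,0,0],5],
], grip_force=70)

```text
clock: 2.75
tcp_pos: [0.564, 0.2201, 0.083]
orientation: [0.197, 0.735, 0.627, 0.169]
wrist_force: [-4.4, 0.2, 5.7]
finger_gap: 0.0127
grip_force: 70.0
```

```bash
python3 - <<'E'
from h import *
s=telemetry.get_state();print(s['finger_gap'],s['grip_force'],s['wrist_force'],s['tcp_pos'])
p,r=tcp(); print('lift world (0,0,80) in tool',r.inv().apply([0,0,80]),'and along normal+up', r.inv().apply([-20,3,100]))
E
```

```text
0.012725019337376318 70.04774808883667 [-4.43297131  0.23725994  5.72466321] [0.56396478 0.22012587 0.08301225]
lift world (0,0,80) in tool [  0.16713579  40.12950224 -69.20690078] and along normal+up [ 2.23236752e-02  3.26674930e+01 -9.66531655e+01]
```

The grip holds with a 12.7 mm gap at 70 N. Before lifting, I'd rather have a free wrist view of the die, since the held plate would block it. I open again and go to look; the plate hasn't moved.

step_arm([
  [[0,0,0],[0,0,0],45],
  [[0,0,0],[0,0,0],45],
  [[0,0,0],[0,0,0],45],
  [[0,0,-40],[0,0,0],45],
  [[0,0,-80],[0,0,0],45],
  [[0,0,-120],[0,0,0],45],
  [[0,0,-140],[0,0,0],45],
])

```text
clock: 3.33
tcp_pos: [0.4947, 0.2313, 0.2074]
orientation: [0.198, 0.735, 0.626, 0.171]
wrist_force: [0.4, 0.4, -0.5]
finger_gap: 0.0452
grip_force: 0.0
```

```bash
python3 - <<'E'
from h import *
print(rel([.573,-.195,.21],frame(-.26)))
E
```

```text
(array([-408.6,  126.8,   69.4]), array([ 0.5277, -0.0303,  0.0983]))
```

step_arm([
  [[-408,127,70],[0.528,-0.03,0.098],45],
  [[-408,127,70],[0.528,-0.03,0.098],45],
  [[-408,127,70],[0.528,-0.03,0.098],45],
  [[-408,127,70],[0.528,-0.03,0.098],45],
  [[-408,127,70],[0.528,-0.03,0.098],45],
  [[-408,127,70],[0.528,-0.03,0.098],45],
  [[-408,127,70],[0.528,-0.03,0.098],45],
  [[-408,127,70],[0.528,-0.03,0.098],45],
])

```text
clock: 4.0
tcp_pos: [0.5559, -0.0998, 0.2047]
orientation: [-0.001, 0.793, 0.609, -0.002]
wrist_force: [0.6, -0.2, 0.3]
finger_gap: 0.045
grip_force: 0.0
```

step_arm([
  [[-106,33,18],[0,0,0],45],
  [[-106,33,18],[0,0,0],45],
  [[-106,33,18],[0,0,0],45],
  [[-106,33,18],[0,0,0],45],
])

```text
clock: 4.33
tcp_pos: [0.5597, -0.2141, 0.1855]
orientation: [-0.0, 0.795, 0.607, -0.003]
wrist_force: [0.2, 0.5, 0.1]
finger_gap: 0.0448
grip_force: 0.0
```

```bash
python3 - <<'E'
from h import *
print(tcp()[0],rel([.573,-.195,.21],frame(-.26)))
shot('wrist','w3')
E
```

```text
[ 0.5596829  -0.21407548  0.18550649] (array([ 21.8,   7.7, -24.6]), array([-0.0041,  0.0041, -0.0065]))
```

View pics/w3.png

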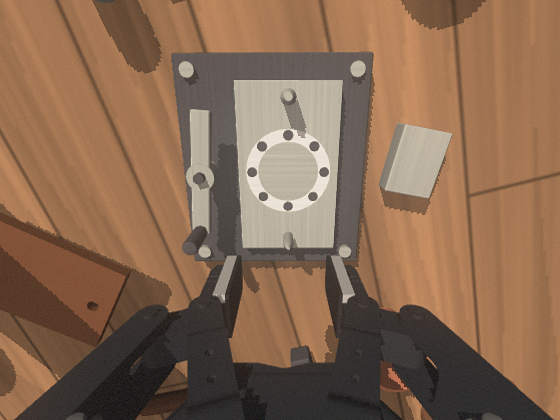

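The view shows the whole die: block corners near (234,80), (342,80), (334,247) and (243,248), the thick pin at (288,96), the thin pin at (288,240), the latch pivot at (200,179) and the knob at (195,240). Next is an enlarged crop for the pin tips and the knob end.

```bash
python3 - <<'E'
from h import *
im=load('w3')[0]
f=lambda x,y,w,h:cv2.resize(im[y:y+h,x:x+w],(w*10,h*10),interpolation=cv2.INTER_CUBIC)
m=np.hstack([f(275,85,27,40),f(275,222,27,40),f(180,222,26,40)])
cv2.imwrite('pics/crop2.png',m[:,:,::-1])
E
```

```text
(no output)
```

View pics/crop2.png

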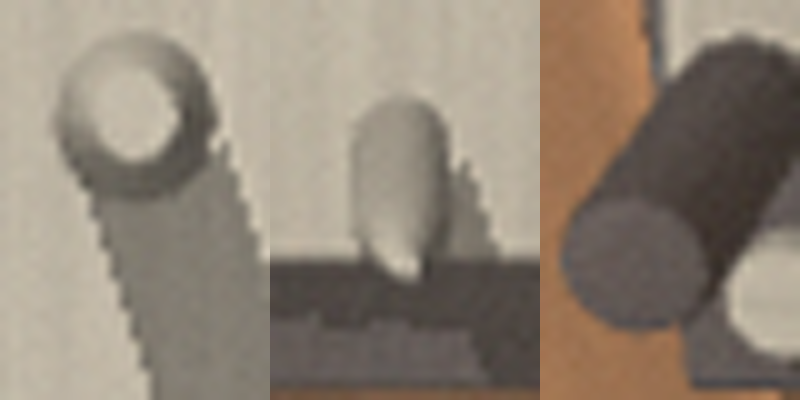

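```bash
python3 - <<'E'
from h import *
np.set_printoptions(precision=4,suppress=True)
L=onz('w3',(288.1,95.8),.065);S=onz('w3',(288.1,247.8),.065);k=onz('w3',(189,248),.096)
d=L-S;yaw=np.arctan2(-d[0],d[1]);c=(L+S)/2;print('L',L,'S',S,'dist',np.linalg.norm(d),'yaw',yaw,'centre',c)
im=load('w3')[0];hsv=cv2.cvtColor(im,cv2.COLOR_RGB2HSV)
Dz=R.from_euler('z',yaw)
for uv in [(234,80.5),(342.5,80),(334.5,247.5),(243,248)]: print('block',Dz.inv().apply(onz('w3',uv,.035)-c)[:2]*1000)
pv=c+Dz.apply([-.082,0,0]); v=Dz.inv().apply(k-pv)[:2]; print('pivot',pv,'px(54mm)',proj('w3',[pv[0],pv[1],.058]),'knob',k,'r',np.linalg.norm(v),'q',np.arctan2(-v[1],-v[0]))
F=frame(-.157,np.pi/6);n=-F.as_matrix()[:,2]
p=np.array([0.5640,0.2201,0.0830]); print('back to pregrasp',rel(p+.13*n,F))
E
```

```text
L [ 0.5864 -0.1271  0.065 ] S [ 0.5502 -0.2621  0.065 ] dist 0.13985897012517245 yaw -0.26211959436738647 centre [ 0.5683 -0.1946  0.065 ]
block [-48.9172  84.0216]
block [49.6471 83.8856]
block [ 51.047  -84.8754]
block [-49.1744 -85.2386]
pivot [ 0.4891 -0.1734  0.065 ] px(54mm) [199.8474 176.8637] knob [ 0.4708 -0.2246  0.096 ] r 0.054397948290318784 q 1.4897551854961597
back to pregrasp (array([ 410.5, -173.3,   -9.7]), array([-0.528 ,  0.0303, -0.1049]))
```

All sizes agree: pin distance 139.9 mm, block 100 x 169 mm and knob radius 54.4 mm. Die centre is (0.5683, -0.1946), yaw -0.262, latch 1.49. I go back to the plate now.

step_arm([
  [[410,-173,-10],[-0.528,0.03,-0.105],45],
  [[410,-173,-10],[-0.528,0.03,-0.105],45],
  [[410,-173,-10],[-0.528,0.03,-0.105],45],
  [[410,-173,-10],[-0.528,0.03,-0.105],45],
  [[410,-173,-10],[-0.528,0.03,-0.105],45],
  [[410,-173,-10],[-0.528,0.03,-0.105],45],
  [[410,-173,-10],[-0.528,0.03,-0.105],45],
  [[410,-173,-10],[-0.528,0.03,-0.105],45],
])

```text
clock: 5.05
tcp_pos: [0.512, 0.1226, 0.1953]
orientation: [0.197, 0.732, 0.629, 0.17]
wrist_force: [0.9, -0.6, -0.6]
finger_gap: 0.0448
grip_force: 0.0
```

step_arm([
  [[0,0,0],[0,0,0],45],
  [[0,0,0],[0,0,0],45],
])

```text
clock: 5.22
tcp_pos: [0.5127, 0.1242, 0.195]
orientation: [0.196, 0.73, 0.632, 0.17]
wrist_force: [-0.2, -0.6, 0.1]
finger_gap: 0.045
grip_force: 0.0
```

```bash
python3 - <<'E'
from h import *
F=frame(-.157,np.pi/6);n=-F.as_matrix()[:,2]
p=np.array([0.5640,0.2201,0.0830]); print(tcp()[0],rel(p+.13*n,F),rel(p,F))
E
```

```text
[0.51272183 0.124197   0.19502086] (array([103.1, -23.9, -14.5]), array([ 0.0017, -0.0068,  0.0115])) (array([102.2, -24.1, 115.5]), array([ 0.0017, -0.0068,  0.0115]))
```

step_arm([
  [[103,-24,-14],[0.002,-0.007,0.011],45],
  [[103,-24,-14],[0.002,-0.007,0.011],45],
  [[103,-24,-14],[0.002,-0.007,0.011],45],
  [[103,-24,25],[0.002,-0.007,0.011],45],
  [[103,-24,65],[0.002,-0.007,0.011],45],
  [[103,-24,95],[0.002,-0.007,0.011],45],
  [[103,-24,109],[0.002,-0.007,0.011],45],
  [[103,-24,114],[0.002,-0.007,0.011],45],
])

```text
clock: 5.88
tcp_pos: [0.5649, 0.2138, 0.0804]
orientation: [0.197, 0.738, 0.624, 0.164]
wrist_force: [0.3, -0.5, 0.4]
finger_gap: 0.0449
grip_force: 0.0
```

```bash
python3 - <<'E'
from h import *
F=frame(-.157,np.pi/6);p=np.array([0.5640,0.2201,0.0830]); print(tcp()[0],rel(p,F))
E
```

```text
[0.5648701  0.21379736 0.08038263] (array([ 6.1, -0.4, -3.2]), array([-0.0054,  0.0084, -0.0076]))
```

step_arm([
  [[5,0,-3],[0,0,0],45],
  [[5,0,-3],[0,0,0],45],
])

```text
clock: 6.05
tcp_pos: [0.5655, 0.2213, 0.0875]
orientation: [0.198, 0.737, 0.624, 0.167]
wrist_force: [-0.0, -0.4, -0.2]
finger_gap: 0.0451
grip_force: 0.0
```

```bash
python3 - <<'E'
from h import *
F=frame(-.157,np.pi/6);p=np.array([0.5640,0.2201,0.0830]); print(tcp()[0],rel(p,F))
E
```

```text
[0.56551233 0.22126156 0.08752559] (array([-1.4, -3.4,  3.3]), array([-0.0001,  0.0048, -0.0078]))
```

step_arm([
  [[-1,-3,3],[0,0.004,-0.007],45],
  [[-1,-3,3],[0,0.004,-0.007],45],
  [[-1,-3,3],[0,0.004,-0.007],45],
])

```text
clock: 6.3
tcp_pos: [0.5635, 0.2206, 0.0833]
orientation: [0.197, 0.734, 0.627, 0.168]
wrist_force: [0.6, 0.5, -0.5]
finger_gap: 0.045
grip_force: 0.0
```

```bash
python3 - <<'E'
from h import *
F=frame(-.157,np.pi/6);p=np.array([0.5640,0.2201,0.0830]); print(tcp()[0],rel(p,F))
E
```

```text
[0.56351051 0.2206015  0.08329505] (array([-0.4,  0.3,  0.5]), array([0.0002, 0.0003, 0.0004]))
```

Now at the earlier grasp pose. I close, then lift along the normal.

step_arm([
  [[0,0,0],[0,0,0],25],
  [[0,0,0],[0,0,0],12],
  [[0,0,0],[0,0,0],5],
  [[0,0,0],[0,0,0],5],
  [[0,0,0],[0,0,0],5],
  [[0,0,0],[0,0,0],5],
  [[0,0,0],[0,0,0],5],
], grip_force=80)

```text
clock: 6.88
tcp_pos: [0.5639, 0.2207, 0.0832]
orientation: [0.197, 0.734, 0.627, 0.168]
wrist_force: [-4.1, -0.7, 5.6]
finger_gap: 0.0131
grip_force: 78.6
```

step_arm([
  [[0,0,-5],[0,0,0],5],
  [[0,0,-15],[0,0,0],5],
  [[0,0,-30],[0,0,0],5],
  [[0,0,-50],[0,0,0],5],
  [[0,0,-75],[0,0,0],5],
  [[0,0,-100],[0,0,0],5],
  [[0,0,-120],[0,0,0],5],
  [[0,0,-125],[0,0,0],5],
])

```text
clock: 7.55
tcp_pos: [0.4999, 0.2307, 0.1914]
orientation: [0.196, 0.734, 0.628, 0.167]
wrist_force: [1.1, -1.2, -7.2]
finger_gap: 0.0125
grip_force: 79.5
```

```bash
python3 - <<'E'
from h import *
s=telemetry.get_state();print(s['wrist_force'],s['ft_torque'],s['grip_force'],s['finger_gap'])
shot('wrist','w4'); p,r=tcp()
# where the held plate would be if rigid at grip: top-face hole
L=p+r.apply([.070,0,.009]);print(proj('w4',L))
im=load('w4')[0];hsv=cv2.cvtColor(im,cv2.COLOR_RGB2HSV)
m=(hsv[:,:,1]<50)&(hsv[:,:,2]>120);n,l,st,c=cv2.connectedComponentsWithStats(m.astype(np.uint8));k=1+st[1:,4].argmax();print(st[k])
x,y,w,h=st[k][:4];sub=(l!=k).astype(np.uint8)[y:y+h,x:x+w]
n,l2,s2,c2=cv2.connectedComponentsWithStats(sub)
for i in range(1,n):
    if s2[i,4]>80:print(s2[i]+[x,y,0,0,0],c2[i]+[x,y])
print(rel([.5683,-.1946,.21],frame(-.262)))
E
```

```text
[ 1.11468577 -1.15717465 -7.20312188] [ 0.18906293  1.22580933 -0.03739946] 79.53689932823181 0.012454259195940166
[285.30456491 134.07433349]
[  170    94   228   214 36921]
[ 170   98   43  210 2756] [178.80587808 239.1095791 ]
[ 355  100   43  208 2788] [388.01327116 239.88378766]
[268 119  32  32 814] [283.56879607 134.42137592]
[ 218  204  132  104 5309] [283.1595404  269.37219815]
(array([-409.7,  124.5,   50.2]), array([ 0.5211, -0.027 ,  0.1042]))
```

The plate is held: the wrist force changed by 7 N, and the large hole lies at (283.6,134.4) against a predicted (285.3,134.1). I carry it over, levelling on the way.

step_arm([
  [[-10,3,1],[0.04,0,0.01],5],
  [[-35,10,4],[0.12,-0.005,0.025],5],
  [[-65,20,8],[0.2,-0.01,0.04],5],
  [[-95,29,12],[0.28,-0.015,0.055],5],
  [[-125,38,15],[0.36,-0.02,0.07],5],
  [[-155,47,19],[0.44,-0.025,0.09],5],
  [[-180,54,22],[0.5,-0.027,0.1],5],
  [[-200,61,25],[0.521,-0.027,0.104],5],
])

```text
clock: 8.27
tcp_pos: [0.5363, 0.0194, 0.1971]
orientation: [-0.001, 0.795, 0.607, -0.002]
wrist_force: [1.4, 0.4, -7.7]
finger_gap: 0.013
grip_force: 79.7
```

```bash
python3 - <<'E'
from h import *
print(tcp()[0],rel([.5683,-.1946,.21],frame(-.262)))
im,K,T=load('w4');hsv=cv2.cvtColor(im,cv2.COLOR_RGB2HSV)
m=(hsv[:,:,1]<50)&(hsv[:,:,2]>120)
from scipy.ndimage import label
l,_=label(m);m=l==1+np.bincount(l[l>0])[1:].argmax()
F=frame(-.157,np.pi/6);Tt=np.eye(4)
# camera in tool (fixed): recomputed
Rc=np.array([[-.0009,.9465,.3228],[1,.0008,.0004],[.0001,.3228,-.9465]]);tc=np.array([.0838,-.0003,-.1421])
def pt(u,v,z=.009):
    d=np.linalg.inv(K)@[u,v,1];d=Rc@[d[0],-d[1],-d[2]];return (tc+d*(z-tc[2])/d[2])[:2]*1000
for v in range(100,200,12):
    x=np.where(m[v])[0];print(v,pt(x[0],v),pt(x[-1],v))
for u in (200,240,280,330,370): print(u,pt(u,np.where(m[:,u])[0][0]))
print(pt(283.57,134.42))
E
```

```text
[0.53633171 0.01935234 0.1971177 ] (array([-198. ,   87.1,  -12.9]), array([-0.0039,  0.0014, -0.0045]))
100 [ 86.83494412 -54.16109978] [86.73770254 53.64835139]
112 [ 81.36215168 -54.3504689 ] [81.26496771 53.8295128 ]
124 [ 75.75108122 -54.05335135] [75.6543986  54.01523688]
136 [ 69.99733417 -54.24617653] [69.90116476 53.70824807]
148 [ 64.09492834 -54.4439837 ] [63.9988376  53.89720412]
160 [ 58.03757625 -54.13642452] [57.94247085 53.58063516]
172 [ 51.82002925 -54.33802247] [51.72502096 53.77291044]
184 [ 45.43536367 -54.54503907] [45.34045845 53.9703537 ]
196 [ 38.8762874  -54.22628754] [38.78241647 53.64184413]
200 [ 89.50853116 -40.01854648]
240 [ 89.04589569 -20.99008604]
280 [89.02866779 -1.92127436]
330 [89.00713353 21.91406345]
370 [88.98990661 40.98179227]
[70.71516414 -0.23169788]
```

step_arm([
  [[-30,13,-5],[-0.001,0,-0.001],5],
  [[-60,26,-10],[-0.002,0,-0.002],5],
  [[-90,39,-13],[-0.004,0.001,-0.004],5],
  [[-120,52,-13],[-0.004,0.001,-0.004],5],
  [[-150,65,-13],[-0.004,0.001,-0.004],5],
  [[-175,77,-13],[-0.004,0.001,-0.004],5],
  [[-192,84,-13],[-0.004,0.001,-0.004],5],
  [[-198,87,-13],[-0.004,0.001,-0.004],5],
])

```text
clock: 8.93
tcp_pos: [0.5677, -0.1951, 0.2098]
orientation: [0.001, 0.794, 0.608, 0.001]
wrist_force: [0.2, -0.3, -7.2]
finger_gap: 0.013
grip_force: 79.8
```

```bash
python3 - <<'E'
from h import *
t=np.array([.5683,-.1946,0])+.0003*np.array([np.cos(.262),-np.sin(.262),0])
print(tcp()[0],rel(t+[0,0,.112],frame(-.262)))
E
```

```text
[ 0.56768407 -0.19510214  0.20977093] (array([ 0.7,  0.5, 97.8]), array([ 0.003 ,  0.0004, -0.001 ]))
```

step_arm([
  [[1,0.5,20],[0.003,0,-0.001],5],
  [[1,0.5,45],[0.003,0,-0.001],5],
  [[1,0.5,70],[0.003,0,-0.001],5],
  [[1,0.5,88],[0.003,0,-0.001],5],
  [[1,0.5,96],[0.003,0,-0.001],5],
  [[1,0.5,98],[0.003,0,-0.001],5],
  [[1,0.5,98],[0.003,0,-0.001],5],
  [[1,0.5,98],[0.003,0,-0.001],5],
])

```text
clock: 9.6
tcp_pos: [0.5698, -0.1907, 0.1156]
orientation: [0.001, 0.792, 0.61, 0.001]
wrist_force: [0.8, 0.6, -6.3]
finger_gap: 0.0128
grip_force: 79.6
```

```bash
python3 - <<'E'
from h import *
t=np.array([.5683,-.1946,0])+.0003*np.array([np.cos(.262),-np.sin(.262),0])
print(tcp()[0],rel(t+[0,0,.112],frame(-.262)))
im=shot('wrist','w5');s=imaging.read_camera('side')
f=lambda a,x,y,w,h,k:cv2.resize(a[y:y+h,x:x+w],(w*k,h*k),interpolation=cv2.INTER_CUBIC)
m=np.hstack([f(im,258,110,50,50,8),f(s,270,210,100,100,4)]);cv2.imwrite('pics/crop3.png',m[:,:,::-1])
print(proj('w5',[.5864,-.1271,.065]))
E
```

```text
[ 0.56979392 -0.19065912  0.11563339] (array([-4.2, -0.2,  3.6]), array([ 0.0039, -0.0005,  0.0039]))
[283.58451971 135.61903024]
```

View pics/crop3.png

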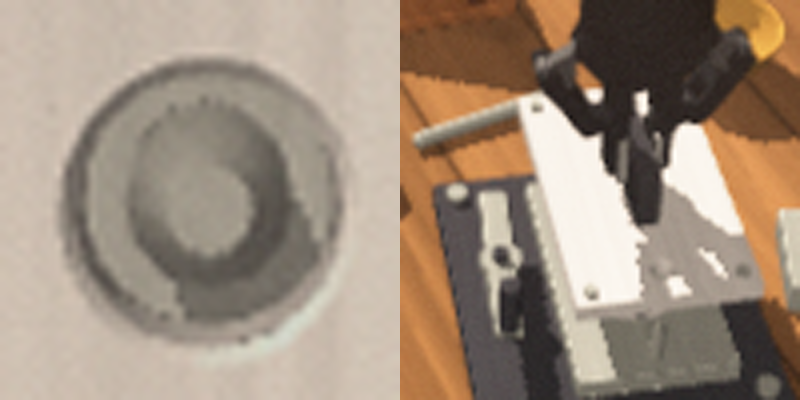

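Through the hole the thick pin's tip is visible at (284,136), next to the hole rim's centre at (283.6,135.4). It matches the prediction of (283.6,135.6), so the measured poses hold. The TCP still needs about -4 mm along tool x, so I correct, settle and recheck.

step_arm([
  [[-4,0,3],[0.003,0,0.003],5],
  [[-4,0,3],[0.003,0,0.003],5],
  [[-4,0,3],[0.003,0,0.003],5],
  [[-4,0,3],[0.003,0,0.003],5],
])

```text
clock: 10.03
tcp_pos: [0.568, -0.1944, 0.1121]
orientation: [-0.0, 0.793, 0.609, 0.0]
wrist_force: [0.1, -0.2, -8.2]
finger_gap: 0.0129
grip_force: 79.8
```

```bash
cat > g.py <<'E'
from h import *
import sys
t=np.array([.5683,-.1946,0])+.0003*np.array([np.cos(.262),-np.sin(.262),0])
s=telemetry.get_state()
print(rel(t+[0,0,float(sys.argv[1])],frame(-.262)),tcp()[0],s['wrist_force'].round(1),s['ft_torque'].round(2),s['finger_gap'])
E
python3 g.py .100
```

```text
(array([-0.1,  0.6, 12.1]), array([-0.0003, -0.0008,  0.0004])) [ 0.56801322 -0.19443682  0.11210128] [ 0.1 -0.2 -8.2] [ 0.01 -0.01  0.03] 0.012866076115393886
```

step_arm([
  [[0,0.5,4],[0,0,0],5],
  [[0,0.5,9],[0,0,0],5],
  [[0,0.5,14],[0,0,0],5],
  [[0,0.5,19],[0,0,0],5],
  [[0,0.5,23],[0,0,0],5],
  [[0,0.5,26],[0,0,0],5],
  [[0,0.5,28],[0,0,0],5],
  [[0,0.5,28],[0,0,0],5],
])

```text
clock: 10.7
tcp_pos: [0.5681, -0.1942, 0.0831]
orientation: [-0.001, 0.793, 0.609, -0.0]
wrist_force: [-0.3, -0.4, -7.4]
finger_gap: 0.0129
grip_force: 79.8
```

```bash
python3 g.py .084
```

```text
(array([-0.4,  0.6, -0.9]), array([-0.0017, -0.0011,  0.0007])) [ 0.56809884 -0.194159    0.083131  ] [-0.3 -0.4 -7.4] [-0.   -0.05 -0.05] 0.012856881730738796
```

step_arm([
  [[-0.3,0.5,2],[0,0,0],5],
  [[-0.3,0.5,4],[0,0,0],5],
  [[-0.3,0.5,6],[0,0,0],5],
  [[-0.3,0.5,8],[0,0,0],5],
  [[-0.3,0.5,10],[0,0,0],5],
  [[-0.3,0.5,12],[0,0,0],5],
  [[-0.3,0.5,12],[0,0,0],5],
])

```text
clock: 11.28
tcp_pos: [0.5685, -0.1946, 0.0713]
orientation: [-0.001, 0.793, 0.609, -0.0]
wrist_force: [0.7, -0.0, -8.1]
finger_gap: 0.0129
grip_force: 79.8
```

```bash
python3 g.py .057
```

```text
(array([-0. ,  0.1, 14.3]), array([-0.0014, -0.001 ,  0.0006])) [ 0.5685097  -0.194622    0.07127857] [ 0.7 -0.  -8.1] [0.   0.05 0.  ] 0.012904986659939744
```

step_arm([
  [[0,0,2],[0,0,0],5],
  [[0,0,4],[0,0,0],5],
  [[0,0,6],[0,0,0],5],
  [[0,0,8],[0,0,0],5],
  [[0,0,10],[0,0,0],5],
  [[0,0,11],[0,0,0],5],
  [[0,0,11],[0,0,0],5],
])

```text
clock: 11.87
tcp_pos: [0.5686, -0.1946, 0.0604]
orientation: [-0.001, 0.793, 0.609, -0.0]
wrist_force: [0.1, 0.1, -7.6]
finger_gap: 0.0132
grip_force: 79.8
```

```bash
python3 g.py .057
```

```text
(array([-0.1,  0. ,  3.4]), array([-0.0013, -0.001 ,  0.0007])) [ 0.56860308 -0.19462829  0.06040818] [ 0.1  0.1 -7.6] [ 0.02 -0.02  0.05] 0.013153643616747363
```

step_arm([
  [[0,0,0.5],[0,0,0],5],
  [[0,0,1],[0,0,0],5],
  [[0,0,1.5],[0,0,0],5],
  [[0,0,2],[0,0,0],5],
])

```text
clock: 12.2
tcp_pos: [0.5689, -0.1948, 0.0589]
orientation: [-0.0, 0.793, 0.609, 0.0]
wrist_force: [0.3, 0.3, -7.5]
finger_gap: 0.013
grip_force: 79.8
```

step_arm([
  [[0,0,0.5],[0,0,0],5],
  [[0,0,1],[0,0,0],5],
  [[0,0,1],[0,0,0],5],
])

```text
clock: 12.45
tcp_pos: [0.5688, -0.1947, 0.0577]
orientation: [-0.001, 0.793, 0.609, 0.0]
wrist_force: [0.7, 0.2, -7.0]
finger_gap: 0.0127
grip_force: 79.8
```

```bash
python3 g.py .057
```

```text
(array([-0. , -0.2,  0.7]), array([-0.0007, -0.0009,  0.0007])) [ 0.56878348 -0.19472191  0.05772251] [ 0.7  0.2 -7. ] [ 0.06 -0.    0.02] 0.01271724036053414
```

Still no contact. I go on in half-millimetre steps.

step_arm([
  [[0,0,0.5],[0,0,0],5],
  [[0,0,1],[0,0,0],5],
  [[0,0,1],[0,0,0],5],
])

```text
clock: 12.7
tcp_pos: [0.5689, -0.1948, 0.0572]
orientation: [-0.0, 0.793, 0.609, 0.0]
wrist_force: [-1.0, -0.5, -5.0]
finger_gap: 0.0125
grip_force: 80.1
```

step_arm([
  [[0,0,0.5],[0,0,0],5],
  [[0,0,1],[0,0,0],5],
  [[0,0,1],[0,0,0],5],
])

```text
clock: 12.95
tcp_pos: [0.5689, -0.1948, 0.0571]
orientation: [-0.0, 0.793, 0.609, 0.0]
wrist_force: [-4.0, 1.5, 5.1]
finger_gap: 0.0125
grip_force: 81.6
```

Contact at z 0.0571 (expected 0.056-0.058), with a 12 N push. I release and back off straight up.

step_arm([
  [[0,0,0],[0,0,0],16],
  [[0,0,0],[0,0,0],25],
  [[0,0,0],[0,0,0],40],
  [[0,0,0],[0,0,0],45],
  [[0,0,-5],[0,0,0],45],
  [[0,0,-40],[0,0,0],45],
  [[0,0,-80],[0,0,0],45],
  [[0,0,-110],[0,0,0],45],
])

```text
clock: 13.62
tcp_pos: [0.5692, -0.195, 0.1685]
orientation: [0.0, 0.793, 0.609, 0.0]
wrist_force: [0.5, 0.4, 0.3]
finger_gap: 0.0449
grip_force: 0.0
```

```bash
python3 - <<'E'
from h import *
np.set_printoptions(precision=4,suppress=True)
im=shot('wrist','w6');s=shot('side','s6');print(tcp()[0])
f=lambda a,x,y,w,h,k:cv2.resize(a[y:y+h,x:x+w],(w*k,h*k),interpolation=cv2.INTER_CUBIC)
m=np.hstack([im[60:360,130:430],f(s,270,230,100,75,5)[:300]]);
m=np.hstack([im[60:360,140:440],f(s,270,230,100,60,5)]);cv2.imwrite('pics/crop4.png',m[:,:,::-1])
for P in ([.5864,-.1271,.065],[.5502,-.2621,.065]): print(proj('w6',P))
E
```

```text
[ 0.5724 -0.1966  0.1726]
[282.8171 123.8503]
[282.9321 276.3016]
```

View pics/crop4.png

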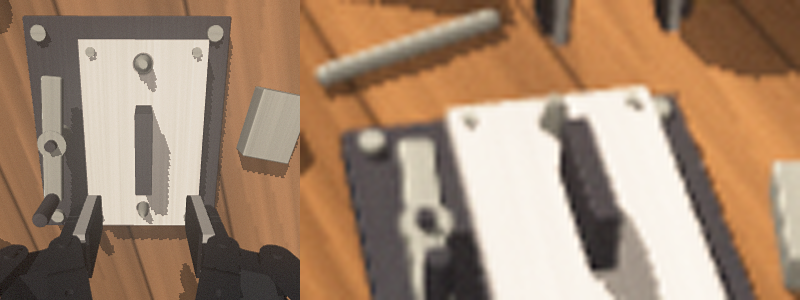

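Both pins come up through the plate: thick pin at crop (143,63), thin pin at (143,208), and the plate lies square on the block. Next is the knob, approached with the tool turned 45° so that the pads push along the whole arc.

```bash
python3 - <<'E'
from h import *
c=np.array([.5683,-.1946]);yaw=-.262
Fk=R.from_euler('z',-np.pi/4)*frame(yaw)
print(rel([.4708,-.2246,.14],Fk))
# plate corner check at top-face height
im=load('w6')[0];hsv=cv2.cvtColor(im,cv2.COLOR_RGB2HSV)
for uv in [(218,100),(350,99),(324,285)]: print(R.from_euler('z',-yaw).apply(onz('w6',uv,.047)-[*c,0])*1000)
E
```

```text
(array([-53.3, -91.2,  31.7]), array([ 0.0105, -0.0028,  0.7861]))
[-54.25780224  88.14952738  47.        ]
[56.09343729 88.91534948 47.        ]
[ 42.33691555 -91.37918039  47.        ]
```

The plate spans 110.4 mm at the home height, so it lies fully down. I move above the knob.

step_arm([
  [[-15,-25,0],[0,0,0.12],45],
  [[-35,-60,0],[0,0,0.24],45],
  [[-53,-91,5],[0,0,0.36],45],
  [[-53,-91,15],[0,0,0.48],45],
  [[-53,-91,25],[0,0,0.6],45],
  [[-53,-91,28],[0,0,0.72],45],
  [[-53,-91,28],[0,0,0.786],45],
  [[-53,-91,28],[0,0,0.786],45],
])

```text
clock: 14.38
tcp_pos: [0.4669, -0.2224, 0.1374]
orientation: [-0.001, 0.966, 0.258, -0.0]
wrist_force: [-0.3, 0.7, 0.5]
finger_gap: 0.0451
grip_force: 0.0
```

```bash
python3 - <<'E'
from h import *
Fk=R.from_euler('z',-np.pi/4)*frame(-.262)
print(tcp()[0],rel([.4708,-.2246,.068],Fk))
E
```

```text
[ 0.4668514  -0.22243595  0.13735355] (array([ 2.4,  4. , 69.3]), array([-0.0017,  0.0002, -0.0018]))
```

step_arm([
  [[2,4,5],[0,0,0],45],
  [[2,4,25],[0,0,0],45],
  [[2,4,45],[0,0,0],45],
  [[2,4,60],[0,0,0],45],
  [[2,4,67],[0,0,0],45],
  [[2,4,68],[0,0,0],45],
  [[2,4,68],[0,0,0],45],
  [[2,4,68],[0,0,0],45],
])

```text
clock: 15.05
tcp_pos: [0.4717, -0.2254, 0.0706]
orientation: [0.0, 0.966, 0.259, 0.0]
wrist_force: [-0.5, 0.2, 0.5]
finger_gap: 0.0453
grip_force: 0.0
```

```bash
python3 - <<'E'
from h import *
Fk=R.from_euler('z',-np.pi/4)*frame(-.262)
print(tcp()[0],rel([.4708,-.2246,.068],Fk),telemetry.get_state()['wrist_force'])
im=shot('wrist','w7');print(proj('w7',[.4708,-.2246,.096]))
E
```

```text
[ 0.47169585 -0.22538152  0.07061538] (array([-0.4, -1.1,  2.6]), array([ 0.0002, -0.0008,  0.0007])) [-0.45805422  0.23556587  0.50021059]
[281.40359891 296.23965877]
```

View pics/w7.png

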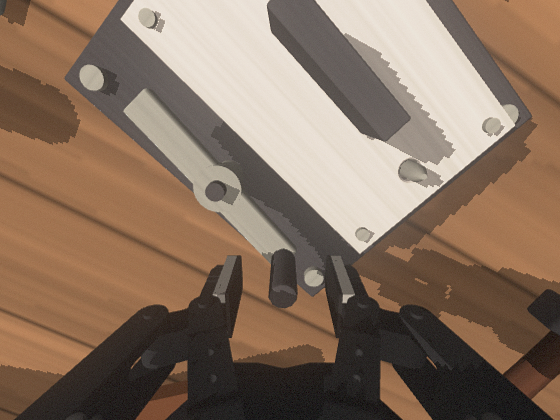

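The knob's top at (284,292) stands between the pads. I close gently and work out the arc.

step_arm([
  [[0,0,2],[0,0,0],30],
  [[0,0,2],[0,0,0],18],
  [[0,0,2],[0,0,0],10],
  [[0,0,2],[0,0,0],8],
  [[0,0,2],[0,0,0],8],
  [[0,0,2],[0,0,0],8],
], grip_force=25)

```text
clock: 15.6
tcp_pos: [0.4712, -0.2251, 0.0683]
orientation: [-0.0, 0.966, 0.259, 0.0]
wrist_force: [-0.8, 0.4, 3.6]
finger_gap: 0.0132
grip_force: 24.5
```

```bash
python3 - <<'E'
from h import *
s=telemetry.get_state();print(s['finger_gap'],s['grip_force'],s['wrist_force'],tcp()[0])
Rz=R.from_euler('z',-.262);c=np.array([.5683,-.1946,0]);pv=c+Rz.apply([-.082,0,0])
K=lambda q:pv+Rz.apply([-.055*np.cos(q),-.055*np.sin(q),0])
p,r=tcp();p=np.array(p);v=Rz.inv().apply(p-pv);q0=np.arctan2(-v[1],-v[0]);print('q0',q0,np.hypot(v[0],v[1]))
for q in list(np.arange(1.4,-.01,-.1))+[0,-.05]: 
    d=K(q)-K(q0);print(round(q,2),r.inv().apply(d)[:2].round(4)*1000)
E
```

```text
0.013166905064559704 24.5444655418396 [-0.75278177  0.37230352  3.60282066] [ 0.47122686 -0.22508897  0.0682938 ]
q0 1.500145586084062 0.054728216426047
1.4 [-3.4 -4.3]
1.3 [-6.3 -9. ]
1.2 [ -8.8 -13.9]
1.1 [-10.8 -19. ]
1.0 [-12.2 -24.3]
0.9 [-13.1 -29.8]
0.8 [-13.5 -35.2]
0.7 [-13.3 -40.7]
0.6 [-12.5 -46.2]
0.5 [-11.2 -51.5]
0.4 [ -9.4 -56.7]
0.3 [ -7.1 -61.7]
0.2 [ -4.3 -66.4]
0.1 [ -1.  -70.9]
-0.0 [  2.7 -74.9]
0 [  2.7 -74.9]
-0.05 [  4.7 -76.8]
```

step_arm([
  [[-3.4,-4.3,0],[0,0,0],8],
  [[-6.3,-9,0],[0,0,0],8],
  [[-8.8,-13.9,0],[0,0,0],8],
  [[-10.8,-19,0],[0,0,0],8],
  [[-12.2,-24.3,0],[0,0,0],8],
  [[-13.1,-29.8,0],[0,0,0],8],
  [[-13.5,-35.2,0],[0,0,0],8],
  [[-13.3,-40.7,0],[0,0,0],8],
])

```text
clock: 16.27
tcp_pos: [0.438, -0.198, 0.0682]
orientation: [0.001, 0.966, 0.258, -0.001]
wrist_force: [-4.4, -7.0, 3.0]
finger_gap: 0.0134
grip_force: 24.9
```

step_arm([
  [[0.8,-5.5,0],[0,0,0],8],
  [[2.1,-10.8,0],[0,0,0],8],
  [[3.9,-16,0],[0,0,0],8],
  [[6.2,-21,0],[0,0,0],8],
  [[9,-25.7,0],[0,0,0],8],
  [[12.3,-30.2,0],[0,0,0],8],
  [[14,-32.2,0],[0,0,0],8],
  [[15,-33.2,0],[0,0,0],8],
])

```text
clock: 16.93
tcp_pos: [0.4357, -0.1599, 0.0681]
orientation: [-0.0, 0.966, 0.259, -0.0]
wrist_force: [1.8, -3.3, 1.9]
finger_gap: 0.0132
grip_force: 24.9
```

```bash
cat > k.py <<'E'
from h import *
s=telemetry.get_state();print(s['finger_gap'],s['grip_force'],s['wrist_force'].round(1),tcp()[0])
Rz=R.from_euler('z',-.262);c=np.array([.5683,-.1946,0]);pv=c+Rz.apply([-.082,0,0])
K=lambda q:pv+Rz.apply([-.055*np.cos(q),-.055*np.sin(q),0])
p,r=tcp();v=Rz.inv().apply(p-pv);print('q',np.arctan2(-v[1],-v[0]),np.hypot(v[0],v[1]))
for q in (.05,0,-.05,-.1): print(q,r.inv().apply(K(q)-p)[:2].round(4)*1000)
E
python3 k.py
```

```text
0.01322024802259227 24.927094280719757 [ 1.8 -3.3  1.9] [ 0.43572921 -0.15993397  0.06811178]
q 0.015528263599131101 0.055032242041916736
0.05 [-1.3  1.4]
0 [ 0.6 -0.6]
-0.05 [ 2.6 -2.5]
-0.1 [ 4.7 -4.3]
```

Nearly at the stop. I press on a little until the force rises.

step_arm([
  [[1,-1,0],[0,0,0],8],
  [[2,-2,0],[0,0,0],8],
  [[3,-3,0],[0,0,0],8],
  [[3,-3,0],[0,0,0],8],
])

```text
clock: 17.27
tcp_pos: [0.4359, -0.1593, 0.0681]
orientation: [0.003, 0.966, 0.258, -0.002]
wrist_force: [-5.9, -15.9, 1.7]
finger_gap: 0.0134
grip_force: 25.1
```

```bash
python3 k.py
```

```text
0.013355545943752217 25.111006200313568 [ -5.9 -15.9   1.7] [ 0.43589106 -0.15931873  0.06810721]
q 0.003968109661059064 0.05502907378185688
0.05 [-1.3  1.6]
0 [ 0.6 -0.4]
-0.05 [ 2.6 -2.3]
-0.1 [ 4.7 -4.1]
```

The latch is at its stop: q is about 0 and the pressing force is 16 N. I open and lift off.

step_arm([
  [[0,0,0],[0,0,0],30],
  [[0,0,0],[0,0,0],45],
  [[0,0,0],[0,0,0],45],
  [[0,0,-10],[0,0,0],45],
  [[0,0,-40],[0,0,0],45],
  [[0,0,-80],[0,0,0],45],
  [[0,0,-120],[0,0,0],45],
  [[0,0,-120],[0,0,0],45],
])

```text
clock: 17.93
tcp_pos: [0.4399, -0.157, 0.1948]
orientation: [0.002, 0.966, 0.259, 0.004]
wrist_force: [0.9, -1.3, 0.9]
finger_gap: 0.0447
grip_force: 0.0
```

```bash
python3 - <<'E'
from h import *
im=shot('wrist','w8');s=shot('side','s8');a=shot('scene','a8')
f=lambda a,x,y,w,h,k:cv2.resize(a[y:y+h,x:x+w],(w*k,h*k),interpolation=cv2.INTER_CUBIC)
m=np.hstack([cv2.resize(im,(400,300)),f(s,270,230,100,75,4)]);cv2.imwrite('pics/crop5.png',m[:,:,::-1])
Rz=R.from_euler('z',-.262);c=np.array([.5683,-.1946,0])
for n,p in dict(knob=[-.137,0,.096],nose=[-.022,0,.058],pivot=[-.082,0,.058]).items():
    u=proj('w8',c+Rz.apply(p));print(n,u,u*400/560)
E
```

```text
knob [282.84914101 213.68985374] [202.03510072 152.63560982]
nose [372.91680928 114.32166062] [266.36914949  81.65832901]
pivot [323.79610702 161.32787444] [231.28293358 115.23419603]
```

View pics/crop5.png

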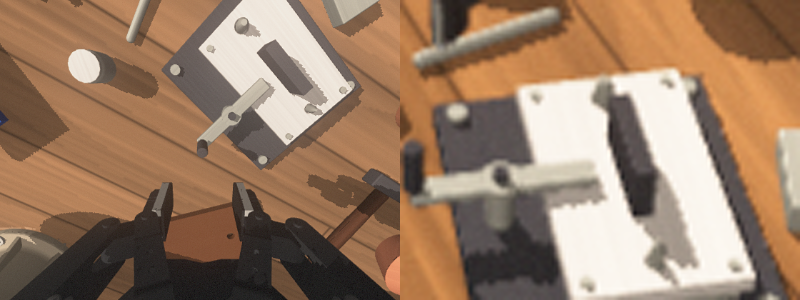

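The latch is closed with its nose over the plate: nose at crop (268,83) and knob at (202,151), against predictions of (266,82) and (202,153). The plate lies flat on both pins, the bystanders are untouched, and the gripper is clear. I hand in.

```bash
python3 -c "
from workcell import env; print(env.hand_in())"
```

```text
the job is handed in; nothing more can be done
None
```

The plate lies fully home on both guide pins, large hole on the thick pin, and the latch is closed at its stop with its nose over the plate. The arm is clear, and I handed the job in at about 18 s on the clock.

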